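Clear the cut-off jig and set the batten to the stop

ROBOT

A 6-joint arm with a two-finger parallel gripper is mounted at the origin on the work surface; the furniture and walls round the work are solid. World frame = base frame: x ahead of the robot, y to its left, z up, the work surface at z = 0. Lengths are in m, angles in degrees, forces in N, time in s.
With the tool pointing down it reaches from about 0.25 to 0.725 m from the base axis. Payload 9.7 kg.
Tool frame: the origin (TCP) lies between the finger pads; the fingertips stand 19 mm ahead of it and the grasp point (between the pads) is the TCP; z points along the fingers, y is the line along which they close (so a half turn about z gives the same grasp; the last joint's range is limited). The gripper opens to 85 mm and grips with 20 to 120 N. Pads are 22 mm wide; open, the fingers measure 114 mm over their backs; the gripper's body (76 mm by 85 mm) begins 54 mm behind the grasp point. The pads swing forward as they close: fully open they stand 13 mm farther back than shut.
Start: joints at [-65.947, 4.979, 10.078, 95.1, 0, 90], TCP at [0.224, -0.502, 0.25] pointing down, gripper open.
Joint ranges: [-179.16, 179.16], [-48.56, 103.87], [-65.8, 70.77], [-126.05, 130.52], [-82.76, 87.17], [-180, 180]. Speed limits (degrees/s): [127.2, 127.2, 147.25, 180, 180, 180].

INTERFACE

Orientations are given as [roll, pitch, yaw] about the fixed x, y, z axes, in that order (R = Rz(yaw) Ry(pitch) Rx(roll)).
In Python, from workcell import telemetry, camera, calibration, workorder gives the robot as it stands.
- The arm moves only by the tool play_rows, never from a script. Its argument "increments" is a list of rows, each a list of 3 entries, a list of its own where there are three numbers: the shift along the tool's x, y, z in mm, then the turn, a rotation vector about the tool's x, y, z in degrees, then the closure, from 0 (fully open) to 1 (shut). In form: [[[x, y, z], [ax, ay, az], jaw], ...]. A call has 1 to 20 rows; each row is the pose to reach, as a shift and turn from the pose commanded when the call began, along the tool's axes at that moment; what a row does not reach only later rows make up. A row lasts 1/10 s, in which the tool goes at most 50 mm and 8.59 degrees, less where a joint would pass 70% of its speed; a pose out of reach is approached as far as the arm can. A call with a gripper value outside its range is refused whole. The fingers move at their own pace and stop on an object; "grip_force" is the grip in N (left out, the last holds). Time passes only in rows, so rows that repeat a pose let the fingers close. It gives the time, the measured TCP pose, the force, the opening and the grip force at its end, in the units of the state.
- telemetry.get_obs(): the state, without advancing time (a new reading comes with each control period).
- camera(name): name is "scene" or "top" or "wrist"; returns (picture, depth): 384x512x3 uint8, red, green, blue; 384x512 float32, m along the optical axis (not along the pixel's ray), 0 where there is no reading.
- calibration(name): a dict with "vertical_fov" (degrees; the focal length in pixels is half the picture's height over the tangent of half this angle, whatever the lens; pixels are square), "cx", "cy" (the principal point, pixels), "rvec" (rotation vector, rad) and "tvec" (3), from world to camera coordinates, as OpenCV has them; the wrist camera has in their place "hand_eye" (4x4, takes a point from camera to tool coordinates, whose origin is the TCP and whose axes are the flange's). Camera axes: x right, y down, z forward; pixel columns grow to the right and rows downward; lengths in m; the calibration is good to about 2 mm. A picture is of the moment at which its call begins: read the wrist's pose just before it. calibration takes no time and is no camera call.
- workorder.job_done(): hands the job in; it is judged then, once.
The state is a dict: "time": time; "q": joint angles; "qd": joint speeds; "joint_efforts": joint torques, N m; "ee_pos": TCP position; "tcp_rot": TCP orientation; "wrist_force": force on the tool from outside, world axes, zero at the start; "torque": the same for the moment, N m; "opening": finger opening in m; "grasp_force": force on a finger pad.
Only numpy, scipy, OpenCV 4.12 (cv2) and the standard library are available. Lean on these libraries where they do the work, as an engineer would, in place of code of your own. Each camera call takes 0.05 s, during which the arm holds its last target. There are 200 camera calls.

TASK

Set up the cut-off jig for the next cut, pushing with the fingers and without picking anything up. Sweep the three sawn-off ends along the bed, past the folded-back flip stop and off its left end into the scrap tray; then tip the flip stop over so that it hangs down in front of the fence; only then push the batten home, its long side flat against the fence and its end against the stop. Leave the batten where it lies until the stop is down, do not disturb the chisel, the pencil and the tape measure, and finish clear of everything.

Things in the scene. Friction and masses are not known exactly. Their poses are not given: they have to be found in the camera images.
- jig: Plywood cut-off jig, fixed to the bench (place and turn change between runs). Origin: underside, middle of its bed. y runs along the bed to the scrap tray (the left end seen from the robot), x across it to the fence (away from the robot), z up. Bed top at z = 48 mm, y = -180 to 180; the channel on it spans x = -40 to 40 and is open at both ends; a saw kerf crosses it at y = -20.
- tray_floor (a point): Middle of the floor (jig z = 3 mm) of the grey sheet-steel scrap tray that adjoins the bed's left end. Inside, in the jig's frame: y = 183 to 301, x = -72 to 72 mm. Its wall next to the bed is 40 mm high, 8 mm below the bed top; the other three are 59 mm high.
- fence_mid (a point): Foot of the fence, on its face, middle of its length (jig x = 40, y = 0, z = 48 mm). Wooden fence along the back of the bed, 24 mm high above the bed (top z = 72) and 24 mm thick. Along the front edge runs a rail only 8 mm high above the bed, jig x = -54 to -40.
- stop_clamp: Aluminium carriage of the flip stop, clamped on top of the fence, at jig y = 55 to 115 mm, fixed during a run. Origin: fence top, middle of its thickness (jig x = 52, z = 72 mm); axes as the jig's. The stop's level hinge pin runs along y, 10 mm above the origin, between two cheeks 18 mm high. A black clamp knob, 20 mm wide, 22 mm high, stands at its y = -30 mm.
- stop (a joint): Angle of the stop's L-shaped aluminium arm about its pin, rad. 0 (a limit): down, its leg hangs in the channel in front of the fence, 4 mm above the bed; cannot yield along y. 2.6 (limit): folded back, its leg sticking up over the fence, held by its weight alone (a start at 2.3 sinks to 2.6). Pushed from behind to the jig's -x past about 2.0 rad it falls down by itself.
- stop_leg (a point): Middle of the stop's leg: 28 mm wide along y, 14 mm thick, 34 mm long. Down: 23 mm in front of the pin, 13 mm below it (leg at jig x = 22 to 36); its right face, 14 mm to the -y side, is what the batten meets. Folded back: 13 mm behind the pin, 23 mm above it; its back leans from 28 mm behind and 12 mm above the pin to its top 10 mm behind and 41 mm above it. Push high: it turns easily there.
- batten: The batten to be cut: plain wood block 50 x 110 x 20 mm lying on the right part of the bed, long side along it, loosely between rail and fence. Origin: centre of its underside; y along its length (towards the tray), x to the fence, z up.
- batten_left (a point): Centre of the batten's left end face (the one that meets the stop).
- batten_back_left (a point): On the batten's long side facing the fence, 5 mm from the left end, half height.
- batten_back_right (a point): On the batten's long side facing the fence, 5 mm from the right end, half height.
- end_0: Sawn-off end of the same stock lying on the left part of the bed: wood block 50 x 34 x 20 mm. Origin: centre of its underside; x along the 50 mm.
- end_1: Sawn-off end 50 x 28 x 20 mm, as end_0.
- end_2: Sawn-off end 50 x 22 x 20 mm, as end_0.
- chisel: Bench chisel with a brown wooden handle, 246 mm long, 27 mm thick, lying flat on the bench in front of the jig; leave alone.
- pencil: Flat carpenter's pencil, 178 mm, on the bench in front of the jig; leave alone.
- tape: Tape measure, 73 x 76 x 36 mm, on the bench behind the jig; leave alone.
Things that resemble listed ones, but are neither listed nor needed, are in the scene too. What is shaped like the end_2 but turquoise or yellow is not meant.

How it is judged:
By the outcome, as a careful person would: the job done as asked, in the order asked, and still so for the second after the job is handed in, with the robot touching nothing.
It also fails if it takes over 56 s, if anything falls off the work surface, if the arm or the gripper's body presses on something with over 40 N, if the wrist force passes 120 N, or if a joint passes its speed limit or range.

## Working session

There is one attempt and no reset: what is moved stays moved. The work goes in short steps, Python scripts to look and compute and a tool call to move; the robot and the scene stay as the last step left them, time stands still between calls to the robot, and variables do not carry over. Pictures are saved under pics/ and viewed, at most 10 in all, crops included, and the job is handed in when it is done.

Besides the shell and the picture viewer there is one more tool, called after "Emit:" as name(argument=value, ...), one argument or row to a line, values as JSON. play_rows: Moves the arm, as the interface text tells. Its arguments: {"type":"object","properties":{"increments":{"type":"array"},"grip_force":{"type":"number"}},"required":["increments"]}

```bash
ls; mkdir -p pics; cat > h.py <<'E'
import numpy as np,cv2
from workcell import telemetry,camera,calibration,workorder
def cam(n):
    im,d=camera(n);c=calibration(n);f=192/np.tan(np.radians(c["vertical_fov"])/2)
    return im,d,c,f
def ext(c):
    R=cv2.Rodrigues(np.array(c["rvec"],float))[0];t=np.array(c["tvec"],float).ravel();return R,t
def cloud(d,c,f):
    R,t=ext(c);v,u=np.mgrid[:384,:512]
    p=np.stack([(u-c["cx"])/f*d,(v-c["cy"])/f*d,d],-1)
    return (p-t)@R
def ray(u,v,c,f,z):
    R,t=ext(c);o=-R.T@t;w=R.T@np.array([(u-c["cx"])/f,(v-c["cy"])/f,1]);return o+w*(z-o[2])/w[2]
E
python3 - <<'E'
from h import *
for n in("top","scene"):
    im,d,c,f=cam(n);np.savez(f"{n}.npz",im=im,d=d);print(n,c,f)
    cv2.imwrite(f"pics/{n}0.png",cv2.resize(im[...,::-1],(800,600),interpolation=cv2.INTER_CUBIC))
print(telemetry.get_obs())
E
```

```text
pics
top {'vertical_fov': 52.14466559086152, 'cx': 260.6414918844369, 'cy': 192.07776890223755, 'rvec': array([ 2.05375212, -2.15007286,  0.23968432]), 'tvec': array([-0.06205671,  0.56768516,  0.8233876 ])} 392.4002598413862
scene {'vertical_fov': 49.732643654085585, 'cx': 251.2758433119054, 'cy': 188.24842638312774, 'rvec': array([ 0.81694162, -2.65125728,  0.9998891 ]), 'tvec': array([0.4133652 , 0.33645914, 0.89191406])} 414.2660322961802
{'time': 0.1, 'q': array([-6.59488615e+01,  5.00733145e+00,  1.00400108e+01,  9.51004170e+01,
        1.07202537e-03,  9.00000411e+01]), 'qd': array([ 0.1422617 , -0.14483231,  0.12158299,  0.11208761, -0.00577136,
        0.01096066]), 'joint_efforts': array([ 1.39557684e-03, -5.21562624e+01,  4.65652227e+01,  1.60771050e-02,
        1.25976512e-04, -1.66748987e-05]), 'ee_pos': array([ 0.22408295, -0.50207981,  0.24966899]), 'tcp_rot': array([-1.79932262e+02, -1.07197606e-03,  2.40510962e+01]), 'wrist_force': array([0.26965339, 0.34597155, 0.71681898]), 'torque': array([ 0.02031944, -0.0144671 ,  0.03730518]), 'grasp_force': 0.0, 'opening': 0.08542477450772962}
```

View pics/top0.png

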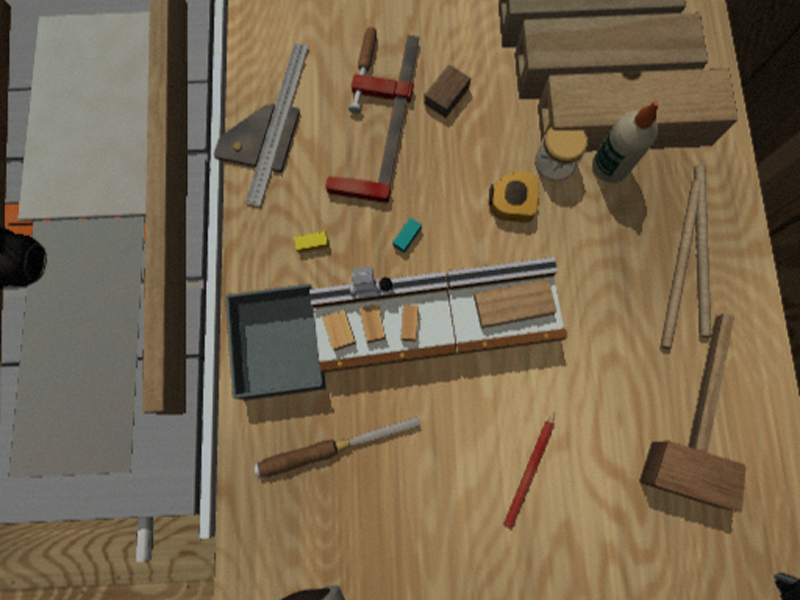

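View pics/scene0.png

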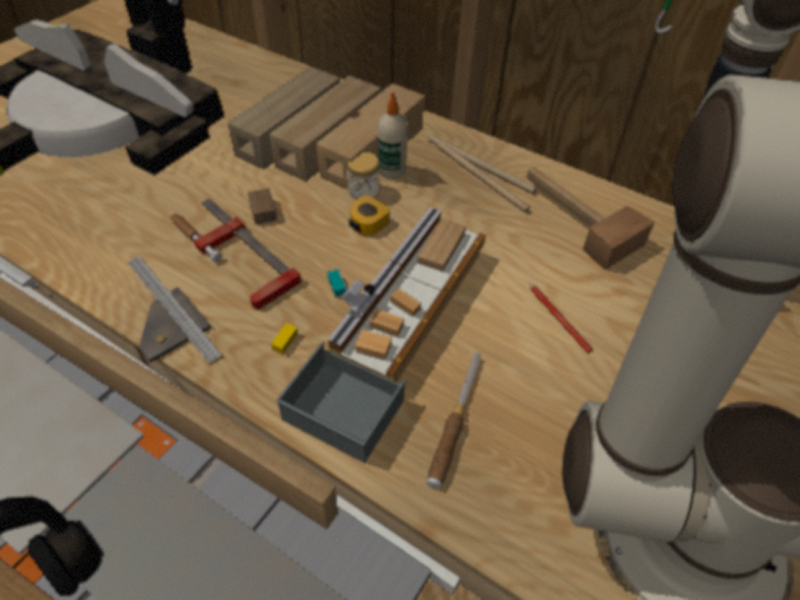

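The top view (at 800x600) shows the tray at (275,340) and the bed between (315,365) and (565,335). The three ends are at (340,328), (373,323) and (410,322), the stop is at (362,280) with its knob at (386,284), and the batten is at (515,303). The chisel and pencil lie below the jig, and the tape is at (515,195).

```bash
cat > m.py <<'E'
from h import *
def jig(P):
    # region of the jig in the top picture
    return P
z=np.load("top.npz");im,d=z["im"],z["d"];c=calibration("top");f=192/np.tan(np.radians(c["vertical_fov"])/2)
P=cloud(d,c,f);v,u=np.mgrid[:384,:512]
roi=(u>195)&(u<366)&(v>155)&(v<245)&(d>0)
print("table z",np.median(P[(u>300)&(u<340)&(v>240)&(v<300)][:,2]))
print(np.histogram(P[roi][:,2],bins=np.arange(-.004,.14,.004)))
for lo,hi in((.068,.077),(.044,.052),(.053,.0585),(.063,.0765)):
    m=roi&(P[...,2]>lo)&(P[...,2]<hi);q=P[m][:,:2]*1000
    print(lo,len(q),cv2.minAreaRect(q.astype(np.float32)),cv2.fitLine(q.astype(np.float32),cv2.DIST_HUBER,0,.01,.01).ravel())
hsv=cv2.cvtColor(im,cv2.COLOR_RGB2HSV)
for px in((340,328),(373,323),(410,322),(515,303),(430,340),(450,350),(345,368)):
    a,b=int(px[0]/1.5625),int(px[1]/1.5625);print(px,hsv[b,a],P[b,a])
E
python3 m.py
```

```text
table z -0.0015278172360176858
(array([4559, 1320,   41,   12,   20,   46,   10,    2,   15,   46,   63,
        197, 2515,  885,  852,  273,  179, 1676, 1369,  227,   19,   21,
         79,   46,   32,   10,    5,    9,    6,   23,   56,   19,    1,
          0,    0]), array([-0.004,  0.   ,  0.004,  0.008,  0.012,  0.016,  0.02 ,  0.024,
        0.028,  0.032,  0.036,  0.04 ,  0.044,  0.048,  0.052,  0.056,
        0.06 ,  0.064,  0.068,  0.072,  0.076,  0.08 ,  0.084,  0.088,
        0.092,  0.096,  0.1  ,  0.104,  0.108,  0.112,  0.116,  0.12 ,
        0.124,  0.128,  0.132,  0.136]))
0.068 1607 ((557.7553100585938, -129.499267578125), (88.71956634521484, 359.70733642578125), 5.165043830871582) [ 9.8342426e-02 -9.9515265e-01  5.8667761e+02 -1.3449464e+02]
0.044 3400 ((546.2875366210938, -129.17149353027344), (126.83184051513672, 361.96063232421875), 4.733387470245361) [ 8.5882843e-03 -9.9996310e-01  5.2914258e+02 -1.3702274e+02]
0.053 946 ((547.258056640625, -127.54966735839844), (128.88925170898438, 365.60107421875), 4.679906368255615) [ 8.7292485e-02 -9.9618274e-01  4.9201157e+02 -1.3126009e+02]
0.063 3380 ((556.224365234375, -129.69940185546875), (92.77949523925781, 359.7735595703125), 5.2090020179748535) [ 9.2211269e-02 -9.9573946e-01  5.6331879e+02 -1.5130534e+02]
(340, 328) [ 17 130 171] [0.52960285 0.01129017 0.06581512]
(373, 323) [ 15 135 155] [ 0.53421197 -0.03587796  0.06607526]
(410, 322) [ 15 136 158] [ 0.53165114 -0.08956433  0.06650416]
(515, 303) [ 16 105 143] [ 0.55405556 -0.24139889  0.06840121]
(430, 340) [ 53  12 177] [ 0.50914651 -0.11821079  0.04372523]
(450, 350) [ 13 177  82] [ 0.48973331 -0.14583969  0.05769648]
(345, 368) [ 12 154  63] [0.47231886 0.00690661 0.05572667]
```

```bash
cat > m2.py <<'E'
from m import *
import sys
print("----")
q=P[roi&(P[...,2]>.0685)&(P[...,2]<.0765)]*1000
q=q[np.abs((q[:,0]-586.7)+.0983*(q[:,1]+134.5))<16]
for it in range(3):
    # centre line per bin of y: mean of the edges
    yb=np.arange(-290,40,15);e=[]
    for a in yb:
        s=q[(q[:,1]>=a)&(q[:,1]<a+15)]
        if len(s)>15:e.append((a+7.5,*np.percentile(s[:,0],[3,97])))
e=np.array(e);print(np.round(e.T))
print(np.polyfit(e[:,0],e[:,1],1),np.polyfit(e[:,0],e[:,2],1))
r=P[roi&(P[...,2]>.0525)&(P[...,2]<.0585)]*1000;r=r[np.abs((r[:,0]-492)+.09*(r[:,1]+131))<12]
k=cv2.fitLine(r[:,:2].astype(np.float32),cv2.DIST_HUBER,0,.01,.01).ravel();print("rail",k)
E
python3 m2.py | sed -n '/----/,$p'
```

```text
----
[[-282. -268. -252. -238. -222. -208. -192. -178. -162. -148. -132. -118.
  -102.  -88.  -72.  -58.  -42.  -28.  -12.    2.   18.   32.]
 [ 593.  592.  590.  589.  587.  586.  585.  584.  581.  580.  580.  578.
   577.  575.  573.  571.  571.  569.  568.  567.  566.  564.]
 [ 615.  613.  612.  610.  610.  607.  607.  606.  604.  603.  601.  600.
   598.  598.  596.  579.  593.  576.  575.  588.  587.  585.]]
[-9.18458449e-02  5.66905144e+02] [-1.13274544e-01  5.84065938e+02]
rail [ 8.8683367e-02 -9.9605989e-01  4.9098154e+02 -1.3180389e+02]
```

```bash
cat >> h.py <<'E'
O=np.array([538.4,-131.2]);a=np.radians(5.15);EX=np.array([np.cos(a),np.sin(a)]);EY=np.array([-np.sin(a),np.cos(a)])
def toj(p): p=np.asarray(p)[...,:2]-O; return np.stack([p@EX,p@EY],-1)
def tow(x,y): return O+x*EX+y*EY
def blocks(name="top"):
    im,d,c,f=cam(name);P=cloud(d,c,f)*1000;J=toj(P);Z=P[...,2]+2
    m=(d>0)&(Z>62)&(Z<74)&(np.abs(J[...,0])<37)&(J[...,1]>-190)&(J[...,1]<182)
    hsv=cv2.cvtColor(im,cv2.COLOR_RGB2HSV);m&=(hsv[...,1]>70)
    n,l,s,_=cv2.connectedComponentsWithStats(m.astype(np.uint8),connectivity=4)
    for i in range(1,n):
        if s[i,4]>40:
            r=cv2.minAreaRect(J[l==i].astype(np.float32));print("block",s[i,4],np.round(r[0],1),np.round(r[1],1),round(r[2],1),"z",np.round(np.median(Z[l==i]),1),"jy",np.round(np.percentile(J[l==i][:,1],[1,99]),1),"jx",np.round(np.percentile(J[l==i][:,0],[1,99]),1))
    m=(d>0)&(Z>80)&(Z<130)&(np.abs(J[...,0]-52)<60)&(np.abs(J[...,1])<150)
    q=np.c_[J[m],Z[m]]
    for b in np.arange(20,140,8):
        s=q[(q[:,1]>=b)&(q[:,1]<b+8)]
        if len(s)>3: print("stop y",b,"x",np.round(s[:,0].min()),np.round(s[:,0].max()),"zmax",np.round(s[:,2].max()),len(s))
    return im,d,J,Z
E
python3 - <<'E'
from h import *
im,d,J,Z=blocks()
m=(d>0)&(Z>44)&(Z<53)&(np.abs(J[...,0])<36);q=J[m];q=q[np.abs(q[:,1])<220];print(np.percentile(q[:,1],[.5,99.5]))
m=(d>0)&(Z>-10)&(Z<12)&(np.abs(J[...,0])<50)&(J[...,1]>170)&(J[...,1]<330);print(np.histogram(J[m][:,1],10))
for n,(y0,y1) in {"chisel":(100,300),"pencil":(-250,-50)}.items():
    m=(d>0)&(Z>8)&(J[...,0]<-62)&(J[...,0]>-260)&(J[...,1]>y0)&(J[...,1]<y1);print(n,J[m].max(0),Z[m].max())
s=np.load("scene.npz");c=calibration("scene");f=192/np.tan(np.radians(c["vertical_fov"])/2)
P=cloud(s["d"],c,f)*1000;J=toj(P);Z=P[...,2]
m=(Z>80)&(Z<135)&(np.abs(J[...,0]-52)<50)&(np.abs(J[...,1]-80)<60);q=np.c_[J[m],Z[m]]
for lo in range(80,132,8):
    k=q[(q[:,2]>=lo)&(q[:,2]<lo+8)]
    if len(k):print(lo,len(k),np.percentile(k,[3,97],axis=0).round().tolist())
E
```

```text
block 1069 [   4.8 -112.7] [ 50.4 109.9] 3.2 z 68.4 jy [-166.   -58.6] jx [-21.2  30.2]
block 273 [ 3.8 95.9] [50.7 27.3] 6.1 z 68.4 jy [ 81.4 110.8] jx [-21.6  28. ]
block 215 [-2.5 42.7] [21.6 50.3] 78.0 z 68.2 jy [28.5 55.5] jx [-27.9  22.8]
block 333 [  0.5 144.9] [50.4 32.6] 11.7 z 68.4 jy [126.2 163.5] jx [-24.9  25.5]
stop y 60 x 43.0 59.0 zmax 97.0 24
stop y 68 x 43.0 60.0 zmax 98.0 30
stop y 76 x 44.0 59.0 zmax 96.0 24
stop y 84 x 46.0 77.0 zmax 125.0 51
stop y 92 x 41.0 78.0 zmax 125.0 62
stop y 100 x 46.0 76.0 zmax 125.0 57
stop y 108 x 46.0 78.0 zmax 123.0 47
stop y 116 x 44.0 59.0 zmax 94.0 17
[-178.35390401  178.72473988]
(array([237, 244, 249, 245, 246, 250, 243, 266,  11, 159]), array([187.70268944, 201.93009232, 216.15749521, 230.38489809,
       244.61230098, 258.83970386, 273.06710675, 287.29450963,
       301.52191252, 315.7493154 , 329.97671829]))
chisel [-62.42836595 298.39784702] 61.91543095244963
pencil [-155.70201637  -79.59624136] 14.584189533275977
80 49 [[45.0, 75.0, 80.0], [64.0, 122.0, 88.0]]
88 110 [[46.0, 66.0, 88.0], [68.0, 119.0, 96.0]]
96 20 [[49.0, 68.0, 96.0], [77.0, 115.0, 103.0]]
104 12 [[59.0, 101.0, 105.0], [74.0, 114.0, 111.0]]
112 35 [[52.0, 89.0, 113.0], [70.0, 115.0, 120.0]]
120 32 [[55.0, 88.0, 120.0], [65.0, 114.0, 126.0]]
```

```bash
cat >> h.py <<'E'
from scipy.spatial.transform import Rotation as Ro
def inc(x,y,z,yaw=95.15,cmd=None,roll=180,pitch=0):
    s=telemetry.get_obs();p0,r0=(s["ee_pos"]*1000,s["tcp_rot"]) if cmd is None else cmd
    R0=Ro.from_euler("xyz",r0,degrees=True);R1=Ro.from_euler("xyz",[roll,pitch,yaw],degrees=True)
    t=np.r_[tow(x,y),z]-p0;print("inc",R0.inv().apply(t).round(1),(R0.inv()*R1).as_rotvec(degrees=True).round(2))
E
python3 -c "
from h import *
inc(-6,-3,160);inc(-6,-3,250)"
```

```text
inc [ 431.5 -209.6   90. ] [-5.00e-02 -4.00e-02 -7.11e+01]
inc [ 431.5 -209.7   -0. ] [-5.00e-02 -4.00e-02 -7.11e+01]
```

Emit:
play_rows(
  increments=[
    [[40, -20, 0], [0, 0, -7], 0.7],
    [[85, -40, 0], [0, 0, -15], 0.7],
    [[130, -62, 0], [0, 0, -23], 0.7],
    [[174, -84, 0], [0, 0, -31], 0.7],
    [[218, -106, 0], [0, 0, -39], 0.7],
    [[262, -128, 0], [0, 0, -47], 0.7],
    [[306, -150, 0], [0, 0, -55], 0.7],
    [[350, -170, 0], [0, 0, -63], 0.7],
    [[394, -192, 10], [0, 0, -71.1], 0.7],
    [[431.5, -209.6, 50], [0, 0, -71.1], 0.7],
    [[431.5, -209.6, 90], [0, 0, -71.1], 0.7],
    [[431.5, -209.6, 90], [0, 0, -71.1], 0.7],
    [[431.5, -209.6, 90], [0, 0, -71.1], 0.7],
    [[431.5, -209.6, 90], [0, 0, -71.1], 0.7],
  ],
)

```text
time: 1.55
ee_pos: [0.5333, -0.136, 0.1632]
tcp_rot: [179.8, 0.1, 95.1]
wrist_force: [0.0, -0.2, -0.2]
opening: 0.0256
grasp_force: 0.0
```

```bash
python3 - <<'E'
from h import *
s=telemetry.get_obs();print(s["ee_pos"],s["tcp_rot"],s["opening"],s["time"])
im,d,c,f=cam("scene");P=cloud(d,c,f)*1000;J=toj(P);Z=P[...,2]
m=(d>0)&(Z>85)&(Z<300)&(np.abs(J[...,0]+6)<50)&(np.abs(J[...,1]+3)<40)
q=np.c_[J[m],Z[m]]
for lo in range(85,260,6):
    k=q[(q[:,2]>=lo)&(q[:,2]<lo+6)]
    if len(k)>3:print(lo,len(k),np.percentile(k[:,:2],[2,98],axis=0).round().tolist())
cv2.imwrite("pics/s1.png",cv2.resize(im[100:300,150:400,::-1],(750,600),interpolation=cv2.INTER_CUBIC))
inc(-6,-3,75)
E
```

```text
[ 0.53329743 -0.13596315  0.16315189] [1.79823150e+02 6.97276100e-02 9.50872943e+01] 0.025646199893858853 1.55
145 10 [[-24.0, -8.0], [13.0, 7.0]]
151 20 [[-28.0, -9.0], [19.0, 8.0]]
157 26 [[-31.0, -12.0], [22.0, 8.0]]
163 27 [[-31.0, -15.0], [19.0, 9.0]]
169 29 [[-31.0, -11.0], [19.0, 10.0]]
175 24 [[-31.0, -12.0], [17.0, 9.0]]
181 26 [[-32.0, -11.0], [23.0, 8.0]]
187 34 [[-46.0, -12.0], [32.0, 10.0]]
193 51 [[-46.0, -14.0], [36.0, 10.0]]
199 87 [[-51.0, -13.0], [42.0, 10.0]]
205 46 [[-54.0, -16.0], [43.0, 12.0]]
211 57 [[-53.0, -14.0], [41.0, 14.0]]
217 58 [[-53.0, -12.0], [42.0, 14.0]]
223 52 [[-53.0, -8.0], [43.0, 16.0]]
229 47 [[-55.0, 0.0], [42.0, 15.0]]
235 59 [[-55.0, -0.0], [42.0, 15.0]]
241 70 [[-56.0, -1.0], [40.0, 18.0]]
247 104 [[-54.0, -8.0], [41.0, 17.0]]
253 46 [[-47.0, -9.0], [31.0, 15.0]]
259 29 [[-45.0, -9.0], [33.0, 9.0]]
inc [ 1.5 -1.  88.3] [ 0.21  0.08 -0.07]
```

View pics/s1.png

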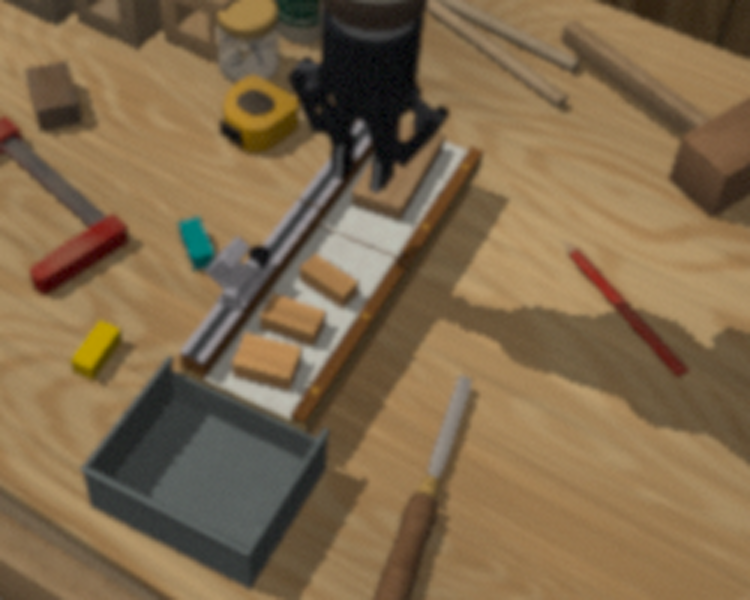

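The scene view shows the gripper hovering over the right part of the bed, at about (385,120). The ends, the stop at (240,265) and the tray are untouched. The tips are about 19 mm ahead of the TCP, and the tool axes now match the jig as [y, x, -z].

Emit:
play_rows(
  increments=[
    [[0, -4, 20], [0, 0, 0], 0.85],
    [[0, -4, 40], [0, 0, 0], 0.85],
    [[0, -4, 60], [0, 0, 0], 0.85],
    [[0, -4, 75], [0, 0, 0], 0.85],
    [[0, -4, 80], [0, 0, 0], 0.85],
    [[0, -4, 80], [0, 0, 0], 0.85],
    [[0, -4, 80], [0, 0, 0], 0.85],
  ],
)

```text
time: 2.3
ee_pos: [0.5293, -0.1356, 0.0815]
tcp_rot: [179.9, 0.0, 95.1]
wrist_force: [-0.5, -0.6, 0.9]
opening: 0.0127
grasp_force: 0.0
```

```bash
python3 -c "
from h import *
s=telemetry.get_obs();print(s['ee_pos'],toj(s['ee_pos']*1000),s['tcp_rot'])"
```

```text
[ 0.52933563 -0.13560153  0.08154335] [-9.42287584 -3.57011525] [1.79913209e+02 2.89212835e-02 9.51394605e+01]
```

Emit:
play_rows(
  increments=[
    [[0, 0, 4], [0, 0, 0], 0.85],
    [[0, 0, 7], [0, 0, 0], 0.85],
    [[6, 0, 7], [0, 0, 0], 0.85],
    [[14, 0, 7], [0, 0, 0], 0.85],
    [[22, 0, 7], [0, 0, 0], 0.85],
    [[30, 0, 7], [0, 0, 0], 0.85],
    [[38, 0, 7], [0, 0, 0], 0.85],
    [[46, 0, 7], [0, 0, 0], 0.85],
    [[54, 0, 7], [0, 0, 0], 0.85],
    [[62, 0, 7], [0, 0, 0], 0.85],
    [[70, 0, 7], [0, 0, 0], 0.85],
    [[78, 0, 7], [0, 0, 0], 0.85],
  ],
)

```text
time: 3.5
ee_pos: [0.5218, -0.057, 0.0733]
tcp_rot: [180.0, 0.0, 95.2]
wrist_force: [-0.4, -0.2, 0.7]
opening: 0.0132
grasp_force: 0.3
```

```bash
python3 -c "
from h import *
s=telemetry.get_obs();print(toj(s['ee_pos']*1000),s['ee_pos'][2])
blocks()"
```

```text
[-9.92293913 75.36525936] 0.07333951941028709
block 1067 [   4.9 -112.6] [ 50.3 110. ] 2.9 z 68.4 jy [-166.1  -58.5] jx [-21.2  30. ]
```

Emit:
play_rows(
  increments=[
    [[8, 0, 0], [0, 0, 0], 0.85],
    [[16, 0, 0], [0, 0, 0], 0.85],
    [[24, 0, 0], [0, 0, 0], 0.85],
    [[32, 0, 0], [0, 0, 0], 0.85],
    [[40, 0, 0], [0, 0, 0], 0.85],
    [[48, 0, 0], [0, 0, 0], 0.85],
    [[56, 0, 0], [0, 0, 0], 0.85],
    [[64, 0, 0], [0, 0, 0], 0.85],
    [[72, 0, 0], [0, 0, 0], 0.85],
    [[80, 0, 0], [0, 0, 0], 0.85],
    [[88, 0, 0], [0, 0, 0], 0.85],
    [[95, 0, 0], [0, 0, 0], 0.85],
    [[102, 0, 0], [0, 0, 0], 0.85],
    [[108, 0, 0], [0, 0, 0], 0.85],
    [[114, 0, 0], [0, 0, 0], 0.85],
    [[120, 0, 0], [0, 0, 0], 0.85],
    [[120, 0, 0], [0, 0, 0], 0.85],
  ],
)

```text
time: 5.25
ee_pos: [0.511, 0.0625, 0.0733]
tcp_rot: [180.0, -0.0, 95.2]
wrist_force: [0.4, -0.2, 0.3]
opening: 0.0126
grasp_force: 0.0
```

```bash
python3 -c "
from h import *
s=telemetry.get_obs();print(toj(s['ee_pos']*1000),s['ee_pos'][2])
blocks()
im=cam('scene')[0];cv2.imwrite('pics/s2.png',cv2.resize(im[130:330,150:400,::-1],(750,600),interpolation=cv2.INTER_CUBIC))"
```

```text
[ -9.93651337 195.38225222] 0.0732919247206969
block 1062 [   4.7 -112.4] [ 50.4 109.4] 2.9 z 68.3 jy [-166.1  -58.3] jx [-21.3  30.6]
stop y 60 x 43.0 59.0 zmax 97.0 24
stop y 68 x 43.0 60.0 zmax 97.0 30
stop y 76 x 43.0 59.0 zmax 95.0 26
stop y 84 x 46.0 77.0 zmax 124.0 51
stop y 92 x 46.0 79.0 zmax 127.0 57
stop y 100 x 44.0 76.0 zmax 124.0 60
stop y 108 x 46.0 78.0 zmax 124.0 47
stop y 116 x 44.0 59.0 zmax 91.0 15
```

View pics/s2.png

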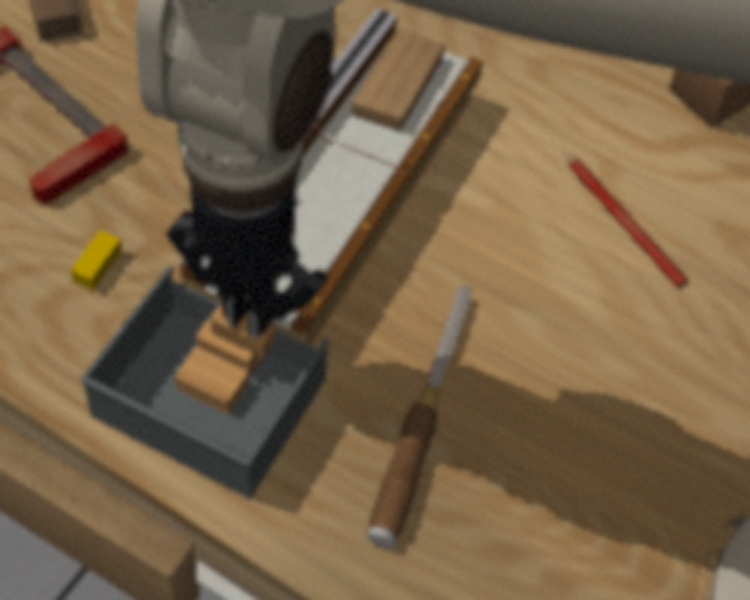

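The ends lie in the tray around (220,365), under the gripper, and one may be leaning. The bed is clear. Next I rise, go behind the stop and look again from there.

Emit:
play_rows(
  increments=[
    [[0, 0, -40], [0, 0, 0], 1],
    [[0, 0, -80], [0, 0, 0], 1],
    [[0, 0, -120], [0, 0, 0], 1],
    [[-20, 30, -120], [0, 0, 0], 1],
    [[-45, 65, -120], [0, 0, 0], 1],
    [[-70, 100, -120], [0, 0, 0], 1],
    [[-96, 130, -120], [0, 0, 0], 1],
    [[-96, 130, -120], [0, 0, 0], 1],
    [[-96, 130, -120], [0, 0, 0], 1],
  ],
)

```text
time: 6.25
ee_pos: [0.6493, -0.0229, 0.1921]
tcp_rot: [-179.9, -0.0, 95.1]
wrist_force: [-1.1, 0.5, -0.0]
opening: 0.0001
grasp_force: 0.0
```

```bash
python3 -c "
from h import *
s=telemetry.get_obs();print(toj(s['ee_pos']*1000),s['ee_pos'][2])
im,d,c,f=cam('scene');cv2.imwrite('pics/s3.png',cv2.resize(im[180:300,190:340,::-1],(750,600),interpolation=cv2.INTER_CUBIC))
P=cloud(d,c,f)*1000;J=toj(P);hsv=cv2.cvtColor(im,cv2.COLOR_RGB2HSV)
m=(hsv[...,1]>90)&(hsv[...,0]>9)&(hsv[...,0]<22)&(hsv[...,2]>110)&(J[...,1]>170)&(J[...,1]<306)&(abs(J[...,0])<70)
q=np.c_[J[m],P[m][:,2]];print(len(q),np.percentile(q,[1,50,99],axis=0).round())"
```

```text
[120.12668017  97.89338378] 0.1921496228155831
625 [[-49. 180.  -1.]
 [  3. 218.  26.]
 [ 53. 306.  57.]]
```

View pics/s3.png

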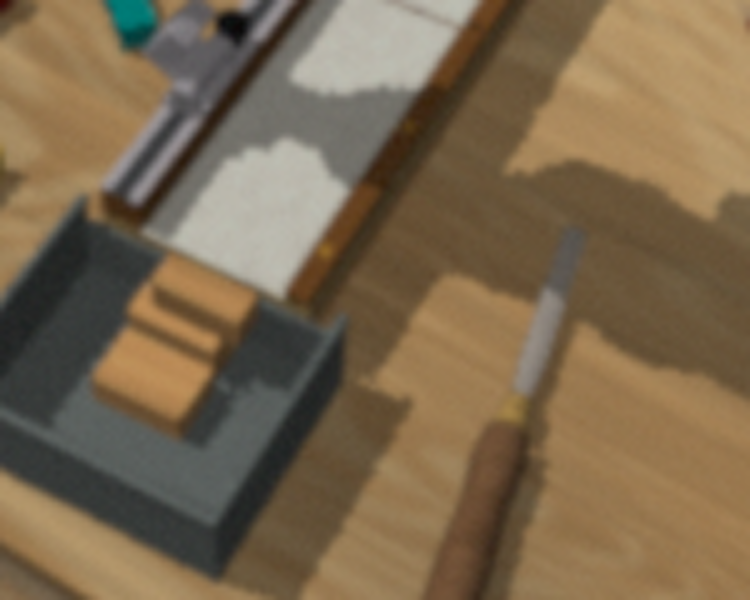

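All three ends are in the tray, around (180,340). The last one stands leaning on its neighbour and may need a nudge later. The stop is still folded back, so I tip it now.

Emit:
play_rows(
  increments=[
    [[0, 0, 30], [0, 0, 0], 1],
    [[0, 0, 55], [0, 0, 0], 1],
    [[0, 0, 66], [0, 0, 0], 1],
    [[0, 0, 66], [0, 0, 0], 1],
    [[0, -10, 66], [0, 0, 0], 1],
    [[0, -20, 66], [0, 0, 0], 1],
    [[0, -27, 66], [0, 0, 0], 1],
    [[0, -33, 66], [0, 0, 0], 1],
    [[0, -38, 66], [0, 0, 0], 1],
    [[0, -43, 66], [0, 0, 0], 1],
    [[0, -47, 66], [0, 0, 0], 1],
    [[0, -51, 66], [0, 0, 0], 1],
    [[0, -55, 66], [0, 0, 0], 1],
    [[0, -55, 66], [0, 0, 0], 1],
    [[0, -55, 66], [0, 0, 0], 1],
    [[0, -55, 66], [0, 0, 0], 1],
  ],
)

```text
time: 7.9
ee_pos: [0.5971, -0.0268, 0.1314]
tcp_rot: [179.5, 0.0, 95.2]
wrist_force: [4.8, 1.9, 17.1]
opening: -0.0
grasp_force: 8.7
```

```bash
cat > st.py <<'E'
from h import *
s=telemetry.get_obs();print(toj(s['ee_pos']*1000),s['ee_pos'][2],s['wrist_force'])
im,d,c,f=cam('scene');P=cloud(d,c,f)*1000;J=toj(P)
m=(d>0)&(J[...,1]>84)&(J[...,1]<116)&(J[...,0]>10)&(J[...,0]<90)&(P[...,2]>46)&(P[...,2]<130);q=np.c_[J[m],P[m][:,2]]
for lo in range(46,130,8):
    k=q[(q[:,2]>=lo)&(q[:,2]<lo+8)]
    if len(k)>2:print(lo,len(k),k.min(0).round(),k.max(0).round())
E
python3 st.py
```

```text
[67.82846547 98.69022985] 0.13138192875530286 [ 4.77028647  1.90283073 17.11314058]
46 119 [10. 84. 46.] [ 43. 116.  54.]
54 11 [41. 86. 55.] [ 43. 111.  61.]
62 13 [40. 85. 63.] [ 43. 113.  70.]
70 32 [40. 85. 71.] [ 49. 114.  78.]
78 15 [41. 84. 78.] [ 49. 112.  85.]
86 36 [46. 85. 86.] [ 63. 115.  93.]
94 13 [ 54. 111.  94.] [ 69. 115. 102.]
102 18 [ 48. 106. 102.] [ 73. 115. 110.]
110 34 [ 40.  90. 111.] [ 73. 115. 118.]
118 77 [ 41.  87. 118.] [ 80. 115. 126.]
126 10 [ 55.  95. 126.] [ 76. 112. 130.]
```

Emit:
play_rows(
  increments=[
    [[0, 3, -6], [0, 0, 0], 1],
    [[0, 15, -6], [0, 0, 0], 1],
    [[0, 30, -6], [0, 0, 0], 1],
    [[0, 30, -5], [0, 0, 0], 1],
    [[0, 20, -5], [0, 0, 0], 1],
    [[0, 12, -5], [0, 0, 0], 1],
    [[0, 5, -6], [0, 0, 0], 1],
    [[0, 0, -8], [0, 0, 0], 1],
    [[0, -4, -9], [0, 0, 0], 1],
    [[0, -8, -10], [0, 0, 0], 1],
    [[0, -12, -10], [0, 0, 0], 1],
    [[0, -16, -10], [0, 0, 0], 1],
    [[0, -20, -10], [0, 0, 0], 1],
    [[0, -20, -10], [0, 0, 0], 1],
    [[0, -20, -10], [0, 0, 0], 1],
  ],
)

```text
time: 9.45
ee_pos: [0.5744, -0.0288, 0.1372]
tcp_rot: [180.0, 0.0, 95.1]
wrist_force: [-0.5, -0.3, -0.5]
opening: 0.0002
grasp_force: 0.0
```

```bash
python3 st.py
```

```text
[45.04159094 98.71374663] 0.13723917198230925 [-0.52693663 -0.31138436 -0.45286363]
46 126 [10. 84. 46.] [ 43. 116.  54.]
54 14 [31. 85. 54.] [ 42. 116.  62.]
62 13 [41. 86. 63.] [ 43. 111.  70.]
70 31 [41. 86. 70.] [ 66. 115.  78.]
78 10 [41. 99. 78.] [ 50. 114.  86.]
86 12 [ 49. 103.  86.] [ 58. 115.  93.]
94 8 [ 51. 113.  94.] [ 60. 114. 101.]
102 25 [ 29.  92. 104.] [ 65. 116. 110.]
110 63 [ 30.  88. 110.] [ 64. 115. 118.]
118 28 [ 30.  85. 118.] [ 52. 113. 126.]
126 13 [ 35. 105. 127.] [ 57. 112. 130.]
```

Emit:
play_rows(
  increments=[
    [[0, 0, -30], [0, 0, 0], 1],
    [[-20, -10, -60], [0, 0, 0], 1],
    [[-50, -30, -60], [0, 0, 0], 1],
    [[-90, -50, -60], [0, 0, 0], 1],
    [[-130, -70, -60], [0, 0, 0], 1],
    [[-170, -90, -60], [0, 0, 0], 1],
    [[-211, -105, -60], [0, 0, 0], 1],
    [[-211, -105, -60], [0, 0, 0], 1],
    [[-211, -105, -60], [0, 0, 0], 1],
  ],
)

```text
time: 10.4
ee_pos: [0.4885, -0.2492, 0.1971]
tcp_rot: [-180.0, -0.0, 95.0]
wrist_force: [0.9, 0.4, 0.9]
opening: -0.0
grasp_force: 0.0
```

```bash
python3 st.py; python3 - <<'E'
from h import *
im,d,J,Z=blocks();hsv=cv2.cvtColor(im,cv2.COLOR_RGB2HSV)
m=(hsv[...,1]>80)&(hsv[...,2]>100)&(hsv[...,0]<25)&(J[...,1]>175)&(J[...,1]<300)&(abs(J[...,0])<66)
q=np.c_[J[m],Z[m]];print("tray",len(q),np.percentile(q,[0,1,50,99,100],axis=0).round().tolist())
for b in range(176,300,6):
    k=q[(q[:,1]>=b)&(q[:,1]<b+6)]
    if len(k)>2: print(b,len(k),np.percentile(k[:,2],[5,50,95]).round(),k[:,0].min().round(),k[:,0].max().round())
cv2.imwrite("pics/t4.png",cv2.resize(im[150:270,140:300,::-1],(800,600),interpolation=cv2.INTER_CUBIC))
E
```

```text
[ -60.29075352 -113.04684944] 0.19712540296786832 [0.93726507 0.38133816 0.85902909]
46 122 [10. 84. 47.] [ 42. 116.  54.]
54 11 [40. 86. 54.] [ 42. 114.  60.]
62 14 [40. 85. 62.] [ 43. 112.  69.]
70 24 [41. 85. 70.] [ 50. 113.  78.]
78 16 [40. 88. 78.] [ 64. 115.  86.]
86 15 [ 47. 105.  86.] [ 62. 116.  94.]
94 6 [ 50. 111.  94.] [ 60. 115. 100.]
102 31 [ 29.  90. 103.] [ 66. 116. 110.]
110 96 [ 29.  86. 110.] [ 64. 116. 118.]
118 34 [ 31.  86. 118.] [ 46. 115. 121.]
block 753 [   4.2 -100.4] [50.3 85.8] 3.0 z 68.5 jy [-138.6  -58.4] jx [-21.4  29.1]
stop y 60 x 43.0 59.0 zmax 98.0 23
stop y 68 x 43.0 60.0 zmax 96.0 30
stop y 76 x 44.0 59.0 zmax 95.0 24
stop y 84 x 28.0 62.0 zmax 121.0 53
stop y 92 x 29.0 64.0 zmax 121.0 61
stop y 100 x 28.0 63.0 zmax 121.0 61
stop y 108 x 29.0 63.0 zmax 119.0 43
stop y 116 x 45.0 59.0 zmax 91.0 15
tray 543 [[-29.0, 185.0, 1.0], [-28.0, 186.0, 4.0], [1.0, 220.0, 25.0], [32.0, 250.0, 57.0], [37.0, 250.0, 58.0]]
182 25 [51. 54. 56.] -29.0 20.0
188 60 [49. 54. 56.] -28.0 27.0
194 60 [32. 54. 56.] -28.0 36.0
200 57 [25. 53. 56.] -29.0 37.0
206 33 [30. 32. 35.] -18.0 29.0
212 19 [19. 25. 31.] -18.0 35.0
218 52 [21. 23. 26.] -22.0 31.0
224 57 [21. 24. 26.] -22.0 32.0
230 53 [21. 23. 25.] -21.0 27.0
236 53 [21. 23. 26.] -20.0 32.0
242 57 [21. 24. 26.] -22.0 32.0
248 17 [21. 23. 25.] -21.0 27.0
```

View pics/t4.png

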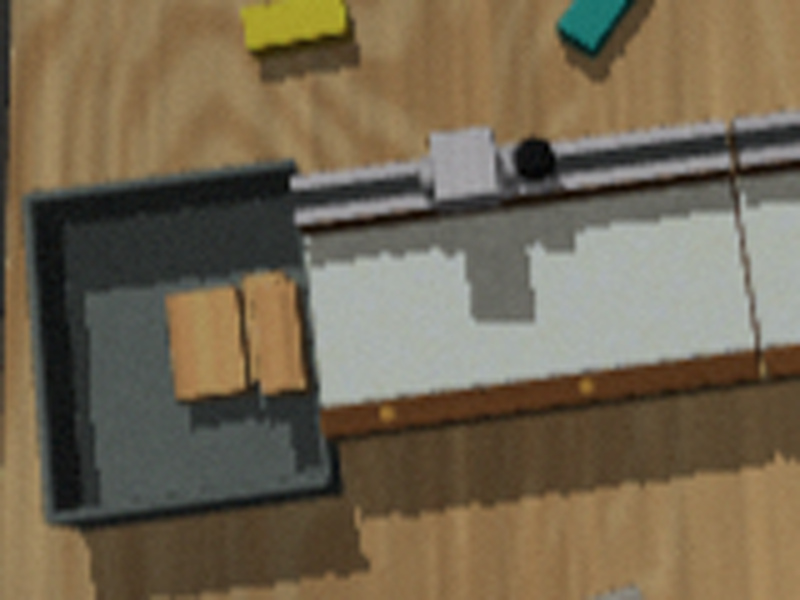

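The top view shows the stop at (465,165) only half over, and it has not dropped. end_2 lies on top of end_1 against the wall at (275,330). I'll nudge it deeper into the tray first, then finish the stop.

Emit:
play_rows(
  increments=[
    [[40, 20, 0], [0, 0, 0], 1],
    [[85, 40, 0], [0, 0, 0], 1],
    [[130, 62, 0], [0, 0, 0], 1],
    [[175, 62, 0], [0, 0, 0], 1],
    [[220, 62, 0], [0, 0, 0], 1],
    [[260, 62, 0], [0, 0, 0], 1],
    [[272, 62, 30], [0, 0, 0], 1],
    [[272, 62, 70], [0, 0, 0], 1],
    [[272, 62, 105], [0, 0, 0], 1],
    [[272, 62, 122], [0, 0, 0], 1],
    [[272, 62, 127.5], [0, 0, 0], 1],
    [[272, 62, 127.5], [0, 0, 0], 1],
    [[280, 62, 127.5], [0, 0, 0], 1],
    [[286, 62, 127.5], [0, 0, 0], 1],
    [[292, 62, 127.5], [0, 0, 0], 1],
    [[298, 62, 127.5], [0, 0, 0], 1],
    [[304, 62, 127.5], [0, 0, 0], 1],
    [[310, 62, 127.5], [0, 0, 0], 1],
    [[312, 62, 127.5], [0, 0, 0], 1],
  ],
)

```text
time: 12.4
ee_pos: [0.5231, 0.0688, 0.0712]
tcp_rot: [179.9, -0.0, 95.2]
wrist_force: [0.1, 0.7, 0.6]
opening: 0.0002
grasp_force: 0.0
```

```bash
python3 -c "
from h import *
s=telemetry.get_obs();print(toj(s['ee_pos']*1000),s['ee_pos'][2])
im,d,c,f=cam('scene');P=cloud(d,c,f)*1000;J=toj(P);hsv=cv2.cvtColor(im,cv2.COLOR_RGB2HSV)
m=(hsv[...,1]>110)&(hsv[...,0]>9)&(hsv[...,0]<22)&(hsv[...,2]>120)&(J[...,1]>183)&(J[...,1]<296)&(abs(J[...,0])<62)
q=np.c_[J[m],P[m][:,2]]
for b in range(183,300,8):
    k=q[(q[:,1]>=b)&(q[:,1]<b+8)]
    if len(k)>2: print(b,len(k),np.percentile(k[:,2],[5,50,95]).round())
"
```

```text
[  2.7254295  200.51983326] 0.07115575084066661
207 22 [35. 57. 58.]
215 77 [31. 55. 58.]
223 117 [23. 50. 55.]
231 61 [22. 24. 51.]
239 59 [22. 25. 27.]
247 56 [22. 24. 27.]
```

Emit:
play_rows(
  increments=[
    [[0, 0, -40], [0, 0, 0], 1],
    [[0, 0, -80], [0, 0, 0], 1],
    [[0, 0, -120], [0, 0, 0], 1],
    [[-20, 30, -120], [0, 0, 0], 1],
    [[-45, 65, -120], [0, 0, 0], 1],
    [[-75, 100, -120], [0, 0, 0], 1],
    [[-101, 118, -120], [0, 0, 0], 1],
    [[-101, 118, -90], [0, 0, 0], 1],
    [[-101, 118, -60], [0, 0, 0], 1],
    [[-101, 118, -50], [0, 0, 0], 1],
    [[-101, 118, -50], [0, 0, 0], 1],
  ],
)

```text
time: 13.55
ee_pos: [0.6481, -0.0219, 0.1181]
tcp_rot: [-179.8, -0.0, 95.2]
wrist_force: [0.2, 0.3, 0.6]
opening: 0.0001
grasp_force: 0.0
```

```bash
python3 - <<'E'
from h import *
s=telemetry.get_obs();print(toj(s['ee_pos']*1000),s['ee_pos'][2])
im,d,c,f=cam('top');P=cloud(d,c,f)*1000;J=toj(P);Z=P[...,2]+2;hsv=cv2.cvtColor(im,cv2.COLOR_RGB2HSV)
m=(hsv[...,1]>80)&(hsv[...,2]>100)&(hsv[...,0]<25)&(J[...,1]>175)&(J[...,1]<300)&(abs(J[...,0])<66)
q=np.c_[J[m],Z[m]]
for b in range(176,300,6):
    k=q[(q[:,1]>=b)&(q[:,1]<b+6)]
    if len(k)>2: print(b,len(k),np.percentile(k[:,2],[5,50,95]).round(),k[:,0].min().round(),k[:,0].max().round())
E
python3 st.py
```

```text
[119.08613133  98.97947446] 0.11808266063917894
[119.79504208  98.99120454] 0.11998196264840615 [0.64945309 0.19639256 0.08473525]
46 119 [10. 84. 47.] [ 42. 116.  53.]
54 12 [40. 84. 55.] [ 43. 111.  62.]
62 13 [39. 84. 62.] [ 43. 116.  70.]
70 29 [40. 86. 70.] [ 50. 115.  78.]
78 13 [42. 95. 78.] [ 64. 116.  85.]
86 15 [ 46. 102.  86.] [ 58. 116.  93.]
94 7 [ 53. 110.  94.] [ 60. 115. 102.]
102 27 [ 30.  87. 102.] [ 65. 115. 110.]
110 97 [ 29.  86. 110.] [ 65. 115. 118.]
118 36 [ 31.  87. 118.] [ 46. 115. 123.]
```

Emit:
play_rows(
  increments=[
    [[0, -15, 0], [0, 0, 0], 1],
    [[0, -28, 0], [0, 0, 0], 1],
    [[0, -36, 0], [0, 0, 0], 1],
    [[0, -41, 0], [0, 0, 0], 1],
    [[0, -45, 0], [0, 0, 0], 1],
    [[0, -49, 0], [0, 0, 0], 1],
    [[0, -53, 0], [0, 0, 0], 1],
    [[0, -57, 0], [0, 0, 0], 1],
    [[0, -60, 0], [0, 0, 0], 1],
    [[0, -60, 0], [0, 0, 0], 1],
    [[0, -60, 0], [0, 0, 0], 1],
  ],
)

```text
time: 14.75
ee_pos: [0.5894, -0.0275, 0.1198]
tcp_rot: [180.0, 0.0, 95.1]
wrist_force: [0.3, -0.2, 0.3]
opening: 0.0002
grasp_force: 0.0
```

```bash
python3 st.py
```

```text
[60.0886399  98.70799422] 0.11981253500362306 [ 0.34834111 -0.19646649  0.34536036]
46 71 [10. 84. 46.] [ 43. 116.  52.]
54 20 [23. 92. 54.] [ 43. 114.  62.]
62 24 [22. 92. 62.] [ 42. 115.  70.]
70 26 [23. 91. 70.] [ 66. 116.  78.]
78 49 [22. 84. 78.] [ 64. 114.  86.]
86 105 [23. 84. 86.] [ 57. 115.  93.]
102 8 [ 49. 105. 105.] [ 68. 111. 109.]
110 24 [ 47.  94. 110.] [ 73. 112. 118.]
118 29 [ 46.  94. 119.] [ 73. 112. 126.]
126 9 [ 47.  99. 127.] [ 73. 112. 130.]
```

The stop is down: its leg fills x 22–36 from z 54. Now I rotate the tool and go to the front of the batten.

Emit:
play_rows(
  increments=[
    [[0, 0, -35], [0, 0, 0], 0.5],
    [[0, 0, -70], [0, 0, 4], 0.5],
    [[-15, -10, -80], [0, 0, 12], 0.5],
    [[-35, -25, -80], [0, 0, 20], 0.5],
    [[-55, -40, -80], [0, 0, 28], 0.5],
    [[-80, -55, -80], [0, 0, 36], 0.5],
    [[-105, -70, -80], [0, 0, 44], 0.5],
    [[-130, -85, -80], [0, 0, 52], 0.5],
    [[-150, -100, -80], [0, 0, 60], 0.5],
    [[-170, -110, -80], [0, 0, 68], 0.5],
    [[-190, -120, -80], [0, 0, 76], 0.5],
    [[-209, -135, -80], [0, 0, 84], 0.5],
    [[-209, -135, -80], [0, 0, 90], 0.5],
    [[-209, -135, -80], [0, 0, 90], 0.5],
    [[-209, -135, -80], [0, 0, 90], 0.5],
  ],
)

```text
time: 16.3
ee_pos: [0.4738, -0.2477, 0.1998]
tcp_rot: [-180.0, -0.0, 5.3]
wrist_force: [0.1, 0.5, 0.2]
opening: 0.0425
grasp_force: 0.0
```

```bash
python3 st.py; python3 - <<'E'
from h import *
print(telemetry.get_obs()["tcp_rot"])
im,d,J,Z=blocks();hsv=cv2.cvtColor(im,cv2.COLOR_RGB2HSV)
m=(hsv[...,1]>80)&(hsv[...,2]>100)&(hsv[...,0]<25)&(J[...,1]>175)&(J[...,1]<300)&(abs(J[...,0])<66)
q=np.c_[J[m],Z[m]]
for b in range(176,300,6):
    k=q[(q[:,1]>=b)&(q[:,1]<b+6)]
    if len(k)>2: print(b,len(k),np.percentile(k[:,2],[5,50,95]).round(),k[:,0].min().round(),k[:,0].max().round())
E
```

```text
[ -74.77212993 -110.19820995] 0.1997833434544359 [0.08085151 0.54215762 0.1655601 ]
46 72 [10. 85. 46.] [ 42. 116.  53.]
54 21 [23. 90. 54.] [ 42. 116.  62.]
62 23 [22. 92. 62.] [ 42. 116.  69.]
70 32 [22. 87. 70.] [ 65. 116.  78.]
78 36 [22. 85. 78.] [ 63. 115.  86.]
86 116 [22. 84. 86.] [ 59. 116.  93.]
[-1.79998865e+02 -3.11906045e-03  5.34561508e+00]
block 893 [   5.2 -112. ] [ 50.6 109.5] 3.4 z 68.4 jy [-160.8  -58.3] jx [-21.3  30.5]
stop y 60 x 44.0 59.0 zmax 97.0 23
stop y 68 x 43.0 59.0 zmax 98.0 30
stop y 76 x 45.0 59.0 zmax 94.0 24
stop y 84 x 22.0 57.0 zmax 91.0 48
stop y 92 x 22.0 56.0 zmax 90.0 57
stop y 100 x 22.0 57.0 zmax 90.0 58
stop y 108 x 22.0 59.0 zmax 91.0 48
stop y 116 x 43.0 59.0 zmax 94.0 16
200 16 [34. 37. 39.] -17.0 28.0
206 9 [34. 36. 37.] 12.0 29.0
212 53 [32. 56. 58.] -28.0 38.0
218 57 [29. 54. 57.] -28.0 36.0
224 53 [49. 51. 54.] -28.0 19.0
230 13 [24. 50. 54.] -18.0 27.0
236 50 [21. 23. 26.] -22.0 32.0
242 57 [20. 23. 26.] -22.0 32.0
248 53 [21. 24. 26.] -21.0 27.0
```

Emit:
play_rows(
  increments=[
    [[0, 0, 40], [0, 0, 0], 0.5],
    [[0, 0, 80], [0, 0, 0], 0.5],
    [[0, 0, 110], [0, 0, 0], 0.5],
    [[0, 0, 123], [0, 0, 0], 0.5],
    [[0, 0, 123], [0, 0, 0], 0.5],
    [[12, 0, 123], [0, 0, 0], 0.5],
    [[24, 0, 123], [0, 0, 0], 0.5],
    [[32, 0, 123], [0, 0, 0], 0.5],
    [[37, 0, 123], [0, 0, 0], 0.5],
    [[42, 0, 123], [0, 0, 0], 0.5],
    [[46, 0, 123], [0, 0, 0], 0.5],
    [[50, 0, 123], [0, 0, 0], 0.5],
    [[54, 0, 123], [0, 0, 0], 0.5],
    [[57, 0, 123], [0, 0, 0], 0.5],
    [[57, 0, 123], [0, 0, 0], 0.5],
  ],
)

```text
time: 17.9
ee_pos: [0.5284, -0.2428, 0.0767]
tcp_rot: [-180.0, 0.3, 5.1]
wrist_force: [-12.2, -1.9, 6.3]
opening: 0.0426
grasp_force: 6.3
```

```bash
python3 -c "
from h import *
s=telemetry.get_obs();print(toj(s['ee_pos']*1000),s['ee_pos'][2],s['tcp_rot'],s['wrist_force'])
blocks()"
```

```text
[ -19.99548227 -110.26576014] 0.07665091967990137 [-179.99696155    0.28141245    5.10459166] [-12.15172661  -1.94091583   6.25035504]
block 212 [ 21.1 -79.8] [31.5 42.3] 0.3 z 68.3 jy [-100.1  -58.9] jx [ 6.5 36.6]
stop y 60 x 44.0 59.0 zmax 97.0 24
stop y 68 x 42.0 60.0 zmax 98.0 30
stop y 76 x 44.0 59.0 zmax 95.0 26
stop y 84 x 22.0 56.0 zmax 90.0 49
stop y 92 x 22.0 56.0 zmax 90.0 58
stop y 100 x 21.0 57.0 zmax 90.0 58
stop y 108 x 21.0 59.0 zmax 91.0 48
stop y 116 x 44.0 58.0 zmax 93.0 16
```

Emit:
play_rows(
  increments=[
    [[-12, 0, 0], [0, 0, 0], 0.5],
    [[-30, 0, -15], [0, 0, 0], 0.5],
    [[-30, 10, -55], [0, 0, 0], 1],
    [[-20, 35, -60], [0, 0, 0], 1],
    [[0, 65, -60], [0, 0, 0], 1],
    [[33, 95, -60], [0, 0, 0], 1],
    [[33, 97, -30], [0, 0, 0], 1],
    [[33, 97, -5], [0, 0, 0], 1],
    [[33, 97, 4], [0, 0, 0], 1],
    [[33, 97, 4], [0, 0, 0], 1],
    [[33, 97, 4], [0, 0, 0], 1],
  ],
)

```text
time: 19.05
ee_pos: [0.5722, -0.3363, 0.0743]
tcp_rot: [179.9, -0.1, 5.2]
wrist_force: [0.0, -0.1, 0.7]
opening: -0.0
grasp_force: 0.0
```

```bash
python3 -c "
from h import *
s=telemetry.get_obs();print(toj(s['ee_pos']*1000),s['ee_pos'][2],s['tcp_rot'],s['wrist_force'])
blocks()"
```

```text
[  15.22552319 -207.3522133 ] 0.07430957718901128 [ 1.79949105e+02 -7.72799442e-02  5.15461250e+00] [ 0.01698101 -0.07970754  0.66645771]
block 993 [  13.2 -113.8] [ 47.5 109.7] 0.0 z 68.4 jy [-166.2  -59.6] jx [-10.1  36.5]
stop y 60 x 43.0 60.0 zmax 97.0 23
stop y 68 x 43.0 60.0 zmax 97.0 30
stop y 76 x 44.0 59.0 zmax 96.0 26
stop y 84 x 21.0 56.0 zmax 91.0 50
stop y 92 x 22.0 56.0 zmax 91.0 56
stop y 100 x 22.0 57.0 zmax 90.0 55
stop y 108 x 22.0 59.0 zmax 92.0 49
stop y 116 x 44.0 59.0 zmax 93.0 17
```

Emit:
play_rows(
  increments=[
    [[0, -12, 0], [0, 0, 0], 1],
    [[0, -22, 0], [0, 0, 0], 1],
    [[0, -30, 0], [0, 0, 0], 1],
    [[0, -39, 0], [0, 0, 0], 1],
    [[0, -48, 0], [0, 0, 0], 1],
    [[0, -57, 0], [0, 0, 0], 1],
    [[0, -66, 0], [0, 0, 0], 1],
    [[0, -75, 0], [0, 0, 0], 1],
    [[0, -84, 0], [0, 0, 0], 1],
    [[0, -93, 0], [0, 0, 0], 1],
    [[0, -102, 0], [0, 0, 0], 1],
    [[0, -111, 0], [0, 0, 0], 1],
    [[0, -120, 0], [0, 0, 0], 1],
    [[0, -129, 0], [0, 0, 0], 1],
    [[0, -138, 0], [0, 0, 0], 1],
    [[0, -146, 0], [0, 0, 0], 1],
    [[0, -152, 0], [0, 0, 0], 1],
    [[0, -157, 0], [0, 0, 0], 1],
    [[0, -160, 0], [0, 0, 0], 1],
    [[0, -160, 0], [0, 0, 0], 1],
  ],
)

```text
time: 21.1
ee_pos: [0.5576, -0.1766, 0.0728]
tcp_rot: [-180.0, 0.0, 5.2]
wrist_force: [0.2, 0.1, -0.6]
opening: -0.0006
grasp_force: 0.0
```

Emit:
play_rows(
  increments=[
    [[0, -2, 0], [0, 0, 0], 1],
    [[0, -4, 0], [0, 0, 0], 1],
    [[0, -6, 0], [0, 0, 0], 1],
    [[0, -6, 0], [0, 0, 0], 1],
  ],
)

```text
time: 21.5
ee_pos: [0.5571, -0.1708, 0.0728]
tcp_rot: [-180.0, 0.0, 5.2]
wrist_force: [0.0, -0.1, -0.2]
opening: 0.0004
grasp_force: 0.0
```

```bash
python3 -c "
from h import *
s=telemetry.get_obs();print(toj(s['ee_pos']*1000),s['ee_pos'][2],s['tcp_rot'],s['wrist_force'])
blocks()"
```

```text
[ 15.04185412 -41.08428464] 0.07275111670424524 [-1.79995030e+02  4.10975261e-03  5.15700006e+00] [ 0.01400107 -0.07866598 -0.22727575]
block 367 [13.2 57.6] [47.3 50.5] 0.0 z 68.7 jy [35.  82.4] jx [-10.   36.6]
stop y 60 x 43.0 59.0 zmax 97.0 24
stop y 68 x 42.0 60.0 zmax 96.0 30
stop y 76 x 44.0 58.0 zmax 96.0 25
stop y 84 x 21.0 57.0 zmax 91.0 49
stop y 92 x 22.0 56.0 zmax 91.0 60
stop y 100 x 22.0 57.0 zmax 91.0 55
stop y 108 x 22.0 60.0 zmax 91.0 48
stop y 116 x 44.0 59.0 zmax 93.0 16
```

Nearly there, so I continue gently until I feel contact.

Emit:
play_rows(
  increments=[
    [[0, -1, 0], [0, 0, 0], 1],
    [[0, -2, 0], [0, 0, 0], 1],
    [[0, -3, 0], [0, 0, 0], 1],
    [[0, -3, 0], [0, 0, 0], 1],
  ],
)

```text
time: 21.95
ee_pos: [0.5568, -0.1681, 0.0728]
tcp_rot: [180.0, 0.0, 5.1]
wrist_force: [-0.1, -1.9, -0.3]
opening: 0.0
grasp_force: 1.0
```

Emit:
play_rows(
  increments=[
    [[0, -1, 0], [0, 0, 0], 1],
    [[0, -2, 0], [0, 0, 0], 1],
    [[0, -2, 0], [0, 0, 0], 1],
  ],
)

```text
time: 22.25
ee_pos: [0.5567, -0.1676, 0.0731]
tcp_rot: [179.8, -0.0, 5.1]
wrist_force: [-1.0, -10.6, -0.1]
opening: 0.0002
grasp_force: 5.4
```

Emit:
play_rows(
  increments=[
    [[0, 10, 0], [0, 0, 0], 1],
    [[0, 20, -20], [0, 0, 0], 1],
    [[-25, 20, -60], [0, 0, 0], 0.5],
    [[-55, 0, -60], [0, 0, 0], 0.5],
    [[-85, -35, -60], [0, 0, 0], 0.5],
    [[-85, -66, -60], [0, 0, 0], 0.5],
    [[-85, -66, -30], [0, 0, 0], 0.5],
    [[-85, -66, -4], [0, 0, 0], 0.5],
    [[-85, -66, -4], [0, 0, 0], 0.5],
    [[-70, -66, -4], [0, 0, 0], 0.5],
    [[-55, -66, -4], [0, 0, 0], 0.5],
    [[-45, -66, -4], [0, 0, 0], 0.5],
    [[-40, -66, -4], [0, 0, 0], 0.5],
    [[-37, -66, -4], [0, 0, 0], 0.5],
    [[-34, -66, -4], [0, 0, 0], 0.5],
    [[-32, -66, -4], [0, 0, 0], 0.5],
    [[-32, -66, -4], [0, 0, 0], 0.5],
  ],
)

```text
time: 23.95
ee_pos: [0.5159, -0.1034, 0.0767]
tcp_rot: [180.0, 0.4, 5.1]
wrist_force: [-14.9, -2.0, 8.8]
opening: 0.0424
grasp_force: 8.0
```

Emit:
play_rows(
  increments=[
    [[-8, 0, 0], [0, 0, 0], 0.5],
    [[-25, 0, 0], [0, 0, 0], 0.5],
    [[-40, 0, -20], [0, 0, 0], 0.5],
    [[-50, 0, -60], [0, 0, 0], 0.5],
    [[-60, 40, -100], [0, 0, 0], 0.5],
    [[-70, 85, -130], [0, 0, 0], 0.5],
    [[-80, 130, -150], [0, 0, 0], 0.5],
    [[-90, 175, -150], [0, 0, 0], 0.5],
    [[-100, 220, -150], [0, 0, 0], 0.5],
    [[-100, 250, -150], [0, 0, 0], 0.5],
    [[-100, 250, -150], [0, 0, 0], 0.5],
    [[-100, 250, -150], [0, 0, 0], 0.5],
  ],
)

```text
time: 25.15
ee_pos: [0.4412, -0.3614, 0.2265]
tcp_rot: [-180.0, 0.0, 5.1]
wrist_force: [0.2, -0.1, -0.2]
opening: 0.0427
grasp_force: 0.0
```

```bash
python3 - <<'E'
from h import *
im,d,J,Z=blocks()
m=(d>0)&(Z>63)&(Z<75)&(J[...,1]>-40)&(J[...,1]<100);q=J[m]
for y in range(-30,90,10):
    k=q[(q[:,1]>=y)&(q[:,1]<y+10)&(q[:,0]<30)];print(y,len(k),k[:,0].min().round(1) if len(k) else "",end="; ")
cv2.imwrite("pics/t5.png",cv2.resize(im[150:270,140:300,::-1],(800,600),interpolation=cv2.INTER_CUBIC))
E
```

```text
block 1008 [13.1 30.2] [ 47.6 109.1] 0.1 z 68.5 jy [-23.   83.4] jx [-10.1  36.7]
stop y 60 x 44.0 59.0 zmax 99.0 23
stop y 68 x 42.0 60.0 zmax 97.0 30
stop y 76 x 44.0 59.0 zmax 97.0 25
stop y 84 x 22.0 57.0 zmax 92.0 48
stop y 92 x 21.0 56.0 zmax 91.0 58
stop y 100 x 22.0 57.0 zmax 90.0 56
stop y 108 x 22.0 60.0 zmax 91.0 49
stop y 116 x 44.0 59.0 zmax 93.0 17
-30 35 -9.5; -20 79 -10.3; -10 79 -9.7; 0 77 -10.5; 10 78 -10.4; 20 79 -10.0; 30 80 -10.2; 40 81 -10.2; 50 80 -10.7; 60 79 -10.0; 70 81 -10.3; 80 49 -10.6;
```

View pics/t5.png

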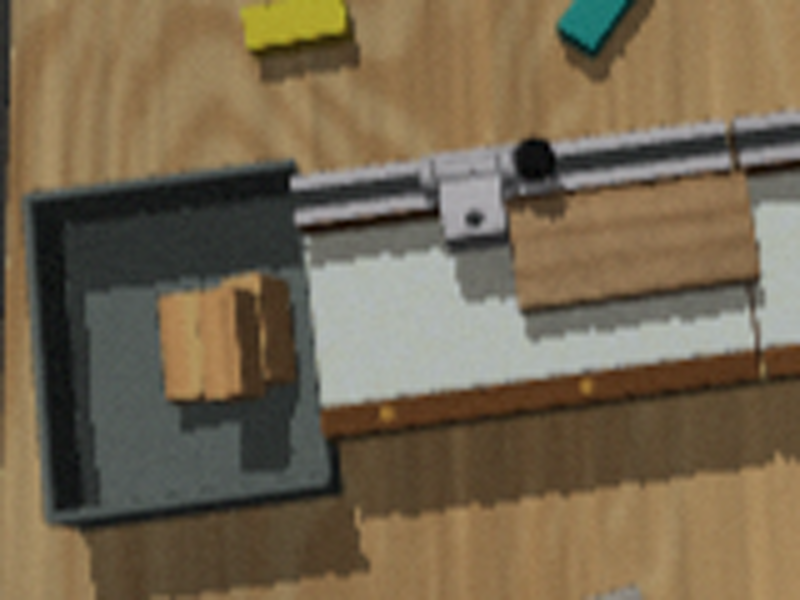

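The batten lies flat along the fence at (635,240) with its end at the stop at (475,210). The stop is down, and all three ends are in the tray at (225,335). The gripper is clear.

```bash
python3 -c "
from h import *
print(workorder.job_done())"
```

```text
the job is handed in; nothing more can be done
None
```

The job is handed in: the three ends are in the scrap tray (stacked, not all flat on its floor), the stop is down, and the batten is pushed home against the fence and stop, all in about 25 s of the 56 s allowed; I didn't re-measure the chisel, pencil and tape at the end.

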